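# Open the child-resistant solvent bottle on the polishing rack

### The job

Open the squat oblong bottle of leather stripper that stands in its bay on the top tier: push its child-resistant cap straight down firmly, but with less than 28 N of push or wrench, as more would crack the thin bottle, and keep it down while turning it a quarter turn anticlockwise (seen from above) until it comes free. Then lift the cap off and set it down, not drop it, top up on the open floor of the same tier. Leave the bottle upright in its bay, and leave the flat tin, the scraper and the applicator alone.

Things in the scene. Friction and masses are not known exactly. Their poses are not given: they have to be found in the camera images.
- rack: Three stacking tiers of plain grey plastic, fixed on the table: trays 240 mm (x) by 380 mm (y), floors 10, 90 and 170 mm above the table, 18 mm high lips 3 mm thick, corner posts. Origin under the stack's centre at table height, z up. Brushes lie on the bottom tier. On the top tier a bay for the bottle, fenced by ribs 28 mm high, is centred at x = 0, y = +115 mm, 62 by 94 mm inside.
- tier_floor (a point): Centre of the top tier's floor, on its upper face (170 mm above the rack's origin); axes as the rack's. The floor from x = -110 to +110 mm and y = -45 to +65 mm is open. The tin and the scraper lie beyond it at y below -45 mm; which of them is at +x varies.
- bottle: Squat oblong plastic bottle, 58 (x) by 90 (y) mm, body 60 mm high, 0.2 to 0.45 kg. Origin at the centre of its underside, z up. Loose in its bay with about 2 mm of play each side; the bay keeps it from turning. Pushed, the bay's thin floor gives 0.5 to 9 mm, differently each time, before it beds solid. The bottle cracks if the cap pushes or wrenches on it with more than 28 N.
- bottle_mouth (a point): Centre of the mouth at the top of the neck, 82 mm above the bottle's underside. The neck is 29 mm wide, 39 mm over its two ledges. Under each ledge is a pocket for a lug of the cap, with a tooth on its anticlockwise side and a stop on its clockwise side.
- cap: Round knurled flat-topped cap, 48 mm in diameter, 27 mm high, 40 g. Origin at the centre of its lower rim, z up. Locked on, it sits 68 mm above the bottle's underside with its x axis along the bottle's. Two lugs inside the skirt, on its x axis, are held up behind the neck's teeth by a spring in the cap, so it can be neither turned nor pulled off until it is pushed down.
- cap_top (a point): Centre of the cap's top face, 27 mm above its lower rim. Pushing the cap about 3.2 mm down onto the neck, against a spring (7 N at first, some 14 N there, then solid), frees the lugs; held down, it turns anticlockwise and passes the teeth at about 45 degrees. It lifts off between 50 and 130 degrees from locked. Let up too early, the lugs catch under the teeth.
- tin: Closed flat round tin, 83 mm in diameter, 25 mm high, on the top tier; origin at the centre of its underside. To be left alone.
- scraper: Flat plastic scraper, 125 mm long, 42 mm wide at the blade, 8 mm thick, lying along the rack's y on the top tier; origin at its underside in the middle. To be left alone.
- applicator: Small silicone applicator, 122 mm long, 14 mm thick, lying on the middle tier; origin at its underside near the middle. To be left alone.

How it is judged:
By the outcome, as a careful person would: the job done as asked, in the order asked, and still so for the second after the job is handed in, with the robot touching nothing.
It also fails if it takes over 64 s, if anything falls off the work surface, if the arm or the gripper's body presses on something with over 40 N, if the wrist force passes 120 N, or if a joint passes its speed limit or range.

### The arm

A 6-joint arm with a two-finger parallel gripper is mounted at the origin on the work surface. World frame = base frame: x ahead of the robot, y to its left, z up, the work surface at z = 0. Lengths are in m, angles in rad, forces in N, time in s.
With the tool pointing down it reaches from about 0.375 to 0.9 m from the base axis. Payload 3.1 kg.
Tool frame: the origin (TCP) lies at the very end of the fingers, on their centre line; the grasp point (between the pads) lies 19 mm behind it; x points along the fingers, y is the direction in which the jaws open and shut, and the axes are right-handed (so a half turn about x gives the same grasp; the last joint's range is limited). The gripper opens to 87 mm and grips with 3 to 60 N. Pads are 19 mm wide; open, the fingers measure 117 mm over their backs; the gripper's body (75 mm by 190 mm) begins 51 mm behind the grasp point.
Start: joints at [0.972, 0.527, 1.433, -0, 1.181, -0.178], TCP at [0.255, 0.57, 0.223] pointing down, gripper open.
Joint ranges: [-3.08, 3.08], [-0.75, 2.2], [0.22, 2.44], [-1.43, 4.57], [0, 2.65], [-2.85, 2.85]. Speed limits (rad/s): [2.79, 2.79, 3.14, 3.14, 3.14, 3.14].

### API

Orientations are given as a unit quaternion [x, y, z, w].
In Python, from rig import robot gives the robot as it stands.
- The arm moves only by the tool carry_out, never from a script. Its argument "commands" is a list that holds one entry, the list of rows, each a list of 5 numbers: the opening, from 0 (shut) to 1 (fully open), then the shift along the tool's x, y, z in mm, then the turn about the tool's x in degrees. In form: [[[hand, x, y, z, twist], ...]]. A call has 1 to 8 rows; each row shifts and turns the pose as measured when the row begins, along the tool's axes as they then stand; what a row does not reach is not made up. A row lasts 1/12 s, in which the tool goes at most 41.7 mm and 7.16 degrees, less where a joint would pass 70% of its speed; a pose out of reach is approached as far as the arm can. A call with a gripper value outside its range is refused whole. The fingers move at their own pace and stop on an object; "force" is the grip in N (left out, the last holds). Time passes only in rows, so rows that do not move let the fingers close. It gives the time, the measured TCP pose, the force and the opening at its end, in the units of the state.
- robot.get_obs(): the state, without advancing time (a new reading comes with each control period).
- robot.camera(name): name is "scene" or "top"; returns the picture (384x512x3 uint8, red, green, blue); there is no depth.
- robot.camera_model(name): a dict with "fx", "fy", "cx", "cy" (pixels), "R" (3x3) and "t" (3): a world point X has camera coordinates R X + t. Camera axes: x right, y down, z forward; pixel columns grow to the right and rows downward; lengths in m; the calibration is good to about 2 mm. A picture is of the moment at which its call begins. camera_model takes no time and is no camera call.
- robot.hand_in(): hands the job in, once; it reports no verdict.
The state is a dict: "time": time; "q": joint angles; "joint_velocities": joint speeds; "joint_torque": joint torques, N m; "position": TCP position; "tool_rot": TCP orientation; "ft_force": force on the tool from outside, world axes, zero at the start; "moment": the same for the moment, N m; "grip_width": finger opening in m.
Only numpy, scipy, OpenCV 4.12 (cv2) and the standard library are available. Lean on these libraries where they do the work, as an engineer would, in place of code of your own. Each camera call takes 0.05 s, during which the arm holds its last target. There are 200 camera calls.

## Working session

There is one attempt and no reset: what is moved stays moved. The work goes in short steps, Python scripts to look and compute and a tool call to move; the robot and the scene stay as the last step left them, time stands still between calls to the robot, and variables do not carry over. Pictures are saved under pics/ and viewed, on a budget of 10 in all, crops included, one or two more only if the job needs it, and the job is handed in when it is done.

Besides the shell and the picture viewer there is one more tool, called in YAML: its name, and indented under it one key for each argument. carry_out: Moves the arm, as the interface text tells. Its arguments: {"type":"object","properties":{"commands":{"type":"array"},"force":{"type":"number"}},"required":["commands"]}

```bash
mkdir -p pics
python3 - <<'E'
from rig import robot
import cv2
o=robot.get_obs()
for k in("time","position","tool_rot","ft_force","grip_width"):print(k,o[k])
for n in("scene","top"):
    cv2.imwrite(f"pics/{n}0.png",robot.camera(n)[:,:,::-1]); m=robot.camera_model(n)
    print(n,m["fx"],m["cx"],m["cy"],m["R"],m["t"])
E
```

```text
time 0.0
position [0.25485685 0.56987465 0.22157269]
tool_rot [ 0.1469665   0.69180683 -0.14838536  0.69122061]
ft_force [-0.67862848  1.2792106   0.25646967]
grip_width 0.08689590043502664
scene 385.0549704785342 253.66952273151932 192.7542495840474 [[-0.86850344  0.49562583  0.0075377 ]
 [ 0.32504262  0.58093324 -0.74623312]
 [-0.3742313  -0.64565596 -0.66564203]] [ 0.50108406 -0.07124251  1.02556723]
top 432.3423544978582 251.8962596841585 192.62432536034206 [[ 0.0103436  -0.99967453 -0.02332048]
 [-0.98889502 -0.00676875 -0.14846151]
 [ 0.14825534  0.02459713 -0.98864318]] [0.02118017 0.57988357 0.92797103]
```

View pics/scene0.png

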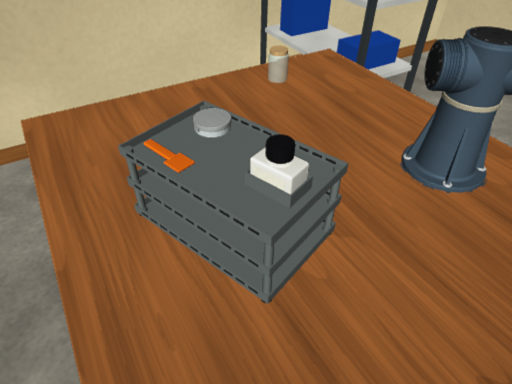

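View pics/top0.png

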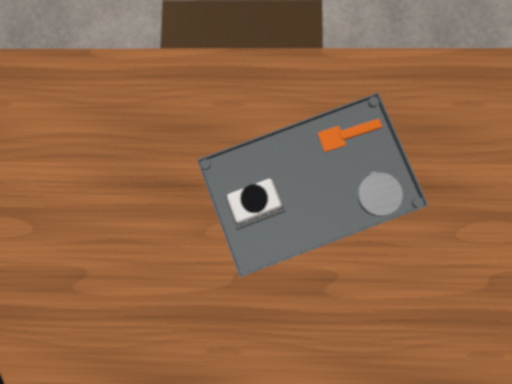

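The scene view shows the black cap at about (281,149) on the white bottle. In the top view the cap is at (254,198), the tin at (381,194), the scraper around (350,135), and the rack corners at about (199,161), (378,96), (425,205) and (241,274).

```bash
cat > h.py <<'E'
import numpy as np, cv2
from rig import robot
def ray(n,p):
    m=robot.camera_model(n); R=np.array(m["R"]);t=np.array(m["t"])
    d=R.T@np.array([(p[0]-m["cx"])/m["fx"],(p[1]-m["cy"])/m["fy"],1]); return -R.T@t,d/np.linalg.norm(d)
def plane(n,p,z):
    c,d=ray(n,p); return c+d*(z-c[2])/d[2]
def tri(p,q):
    a,d=ray("top",p);b,e=ray("scene",q)
    s=np.linalg.lstsq(np.c_[d,-e],b-a,rcond=None)[0]; P,Q=a+s[0]*d,b+s[1]*e
    return (P+Q)/2,np.linalg.norm(P-Q)
def blob(mask,near):
    n,l,st,c=cv2.connectedComponentsWithStats(mask.astype(np.uint8))
    i=1+np.argmin(np.linalg.norm(c[1:]-near,axis=1)); return c[i],st[i],l==i
def pose():
    o=robot.get_obs(); return o
E
python3 - <<'E'
from h import *
T=cv2.imread("pics/top0.png");S=cv2.imread("pics/scene0.png")
ct,st,_=blob(T.max(2)<35,(254,198)); cs,ss,_=blob(S.max(2)<35,(281,149))
print(ct,st,cs,ss); print("tri",tri(ct,cs)); print("plane .252",plane("top",ct,.252),plane("scene",cs,.252))
print("cam",ray("top",(0,0))[0])
w=(T.min(2)>150); w[:150]=0;w[230:]=0;w[:,:215]=0;w[:,300:]=0
cnt=np.vstack(cv2.findContours(w.astype(np.uint8),0,2)[0]); r=cv2.minAreaRect(cnt);print(r)
b=[plane("top",p,.23)[:2] for p in cv2.boxPoints(r)];print(np.round(b,4),[np.linalg.norm(b[i]-b[i-1]) for i in range(4)])
c=[plane("top",p,.188)[:2] for p in [(199,161),(378,96),(425,205),(241,274)]]
print("rack",np.round(c,4),"centre",np.mean(c,0),[np.linalg.norm(c[i]-c[i-1]) for i in range(4)])
yv=c[0]-c[1];y2=c[3]-c[2];print("rack y dir deg",[np.degrees(np.arctan2(v[1],v[0])) for v in(yv,y2)])
xv=c[0]-c[3];x2=c[1]-c[2];print("x dir",[np.degrees(np.arctan2(v[1],v[0])) for v in(xv,x2)])
from scipy.spatial.transform import Rotation as R
o=robot.get_obs();print(o["position"],R.from_quat(o["tool_rot"]).as_matrix().round(3))
E
```

```text
[253.62472406 198.22516556] [243 186  23  25 453] [279.97071742 148.43484627] [266 135  29  28 683]
tri (array([0.53851066, 0.01778931, 0.25234505]), np.float64(0.00015495693214072896))
plane .252 [0.53849652 0.01784437 0.252     ] [0.53828454 0.01732847 0.252     ]
cam [0.43564824 0.00227294 1.00401655]
((253.3582763671875, 199.6314239501953), (30.441421508789062, 48.31857681274414), 68.96248626708984)
[[ 0.5487  0.0696]
 [ 0.5811 -0.0119]
 [ 0.5293 -0.0318]
 [ 0.4973  0.049 ]] [np.float64(0.055359159060374204), np.float64(0.08777395314457404), np.float64(0.05555978375243326), np.float64(0.08686173024818453)]
rack [[ 0.6192  0.1256]
 [ 0.7513 -0.2229]
 [ 0.5367 -0.3037]
 [ 0.405   0.0412]] centre [ 0.578068   -0.08992722] [np.float64(0.23023362739249065), np.float64(0.37270351673537), np.float64(0.22940260058175987), np.float64(0.36925770563682403)]
rack y dir deg [np.float64(110.76321857301184), np.float64(110.88922753497174)]
x dir [np.float64(21.506799043756093), np.float64(20.64862007758123)]
[0.2549158  0.56993972 0.22167677] [[-0.001  0.409  0.913]
 [-0.002  0.913 -0.409]
 [-1.    -0.002 -0.   ]]
```

carry_out:
  commands:
    - [[1,-37,0,0,0],[1,-37,0,0,0],[1,-37,0,0,0],[1,0,-24,30,0],[1,0,-24,30,0],[1,0,-24,30,0],[1,0,-24,30,0],[1,0,-24,30,0]]
  force: 50

```text
time: 0.77
position: [0.3417, 0.3994, 0.3335]
tool_rot: [0.141, 0.694, -0.145, 0.691]
ft_force: [0.3, 0.3, -0.7]
grip_width: 0.0871
```

carry_out:
  commands:
    - [[1,0,-24,30,0],[1,0,-24,30,0],[1,0,-24,30,0],[1,0,-24,30,0],[1,0,-24,30,0],[1,0,-24,30,0],[1,0,-24,30,0],[1,0,-24,30,0]]

```text
time: 1.43
position: [0.4875, 0.1137, 0.3324]
tool_rot: [0.139, 0.695, -0.145, 0.69]
ft_force: [0.7, 0.6, -0.0]
grip_width: 0.0873
```

carry_out:
  commands:
    - [[1,0,0,0,7.1],[1,0,0,0,7.1],[1,0,0,0,7.1],[1,0,0,0,7.1],[1,0,0,0,7.1],[1,0,0,0,7.1],[1,0,0,0,7.1],[1,0,0,0,7.1]]

```text
time: 2.1
position: [0.4904, 0.102, 0.3283]
tool_rot: [0.452, 0.541, -0.464, 0.537]
ft_force: [-0.0, -0.4, 0.2]
grip_width: 0.0873
```

carry_out:
  commands:
    - [[1,0,0,0,7.1],[1,0,0,0,7.1],[1,0,0,0,7.1],[1,0,0,0,7.1],[1,0,0,0,7.1],[1,0,0,0,7.1],[1,0,0,0,7.1],[1,0,0,0,7.1]]

```text
time: 2.77
position: [0.4869, 0.102, 0.3245]
tool_rot: [-0.651, -0.253, 0.67, -0.253]
ft_force: [-0.2, -0.7, -0.2]
grip_width: 0.087
```

```bash
cat >> h.py <<'E'
from scipy.spatial.transform import Rotation as Rt
def go(target,yaw):
    o=robot.get_obs(); M=Rt.from_quat(o["tool_rot"]).as_matrix(); y=np.degrees(np.arctan2(M[1,1],M[0,1]))
    print("t",round(o["time"],2),"pos",np.round(o["position"],4),"yaw",round(y,2),"tilt deg",np.round(np.degrees([M[0,0],M[1,0]]),2),"q6",round(o["q"][5],3),"F",np.round(o["ft_force"],1),"M",np.round(o["moment"],2),"w",round(o["grip_width"],4))
    print("shift tool mm",np.round(M.T@(np.array(target)-o["position"])*1e3,1),"twist",round(y-yaw,2))
E
python3 -c "
from h import *
go([.5385,.0178,.33],-69.2)"
```

```text
t 2.77 pos [0.4869 0.102  0.3245] yaw -48.06 tilt deg [-1.43 -0.55] q6 0.829 F [-0.2 -0.7 -0.2] M [-0.13  0.09  0.03] w 0.087
shift tool mm [-6.  97.  18.1] twist 21.14
```

carry_out:
  commands:
    - [[1,-2,0,0,7.1],[1,-2,0,0,7.1],[1,-2,0,0,7.1],[1,-1,32,-6,0],[1,-1,32,-6,0],[1,-1,32,-6,0]]

```text
time: 3.27
position: [0.5323, 0.022, 0.3302]
tool_rot: [-0.683, -0.127, 0.708, -0.127]
ft_force: [0.2, -0.0, 0.7]
grip_width: 0.087
```

```bash
python3 -c "
from h import *
go([.5385,.0178,.243],-69.2)
for n in('top','scene'):cv2.imwrite(f'pics/{n}1.png',cv2.resize(robot.camera(n)[90:290,150:400,::-1],None,fx=3,fy=3))"
```

```text
t 3.27 pos [0.5323 0.022  0.3302] yaw -69.31 tilt deg [-2.01 -0.35] q6 1.05 F [ 0.2 -0.   0.7] M [-0.03  0.14  0.03] w 0.087
shift tool mm [87.   6.7 -7.4] twist -0.11
```

carry_out:
  commands:
    - [[1,20,7,-7,0],[1,28,0,0,0]]

```text
time: 3.53
position: [0.547, 0.0123, 0.2857]
tool_rot: [-0.689, -0.122, 0.704, -0.126]
ft_force: [1.5, 0.0, 0.1]
grip_width: 0.0868
```

```bash
python3 -c "
from h import *
go([.5385,.0178,.239],-69.2)
for n in('top','scene'):cv2.imwrite(f'pics/{n}2.png',cv2.resize(robot.camera(n)[90:290,150:400,::-1],None,fx=1.5,fy=1.5) if n=='top' else cv2.resize(robot.camera(n)[50:250,180:380,::-1],None,fx=3,fy=3))"
```

```text
t 3.53 pos [0.547  0.0123 0.2857] yaw -69.79 tilt deg [-1.13 -0.57] q6 1.048 F [1.5 0.  0.1] M [-0.08  0.13  0.03] w 0.0868
shift tool mm [46.8 -8.2  5. ] twist -0.59
```

View pics/scene2.png

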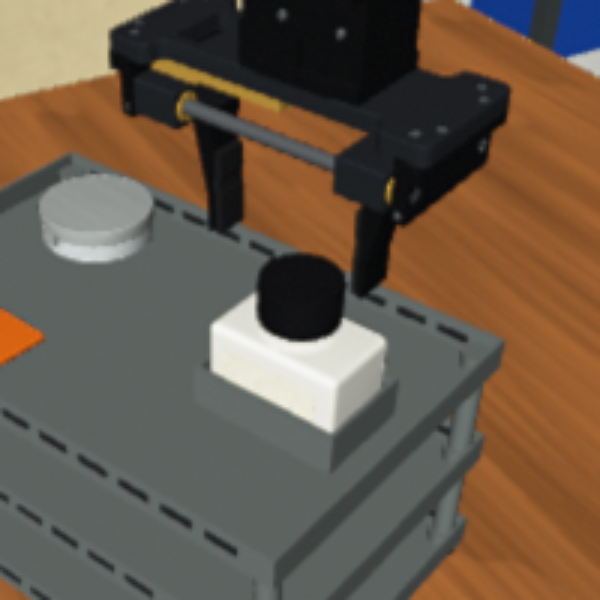

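The fingertips, at crop (225,215) and (370,285), hang above the cap at (300,295), with their midpoint over the cap. I'll re-read the settled pose.

```bash
python3 -c "
from h import *
go([.5385,.0178,.239],-69.2)"
```

```text
t 3.63 pos [0.5406 0.0141 0.2807] yaw -69.75 tilt deg [-2.11 -0.38] q6 1.048 F [-0.1  0.7 -0.8] M [-0.14  0.2   0.04] w 0.0868
shift tool mm [41.7 -3.9 -0.8] twist -0.55
```

carry_out:
  commands:
    - [[1,20,-4,-1,-0.5]]

```text
time: 3.72
position: [0.5418, 0.0177, 0.2637]
tool_rot: [-0.685, -0.127, 0.706, -0.128]
ft_force: [0.7, -0.1, 0.9]
grip_width: 0.0871
```

```bash
cat >> h.py <<'E'
def settle(n=2):
    for _ in range(n): robot.camera("top")
E
python3 -c "
from h import *
settle();go([.5385,.0178,.239],-69.2)"
```

```text
t 3.82 pos [0.5366 0.0193 0.2587] yaw -69.2 tilt deg [-2.54 -0.29] q6 1.047 F [-0.3  0.2  0.3] M [-0.03  0.18 -0.03] w 0.0874
shift tool mm [19.6  2.3 -2.1] twist -0.0
```

carry_out:
  commands:
    - [[1,18,2.5,-2.5,0]]

```text
time: 3.9
position: [0.541, 0.0182, 0.2441]
tool_rot: [-0.682, -0.128, 0.709, -0.128]
ft_force: [1.3, 0.5, 0.1]
grip_width: 0.0871
```

```bash
python3 -c "
from h import *
settle();go([.5385,.0178,.239],-69.2)"
```

```text
t 4.0 pos [0.5377 0.0183 0.24  ] yaw -69.18 tilt deg [-2.76 -0.25] q6 1.046 F [-0.5  0.4 -0.4] M [-0.06  0.14  0.05] w 0.087
shift tool mm [ 0.9  0.8 -0.6] twist 0.02
```

carry_out:
  commands:
    - [[0,-0.5,0,0,0],[0,-0.5,0,0,0],[0,-0.5,0,0,0],[0,-0.5,0,0,0]]
  force: 4

```text
time: 4.33
position: [0.5392, 0.0188, 0.2469]
tool_rot: [-0.68, -0.129, 0.711, -0.127]
ft_force: [-0.2, 0.0, -0.7]
grip_width: 0.0682
```

```bash
python3 -c "
from h import *
go([.5385,.0178,.239],-69.2)"
```

```text
t 4.33 pos [0.5392 0.0188 0.2469] yaw -69.13 tilt deg [-2.47 -0.3 ] q6 1.046 F [-0.2  0.  -0.7] M [-0.01  0.13 -0.01] w 0.0682
shift tool mm [8.  0.7 0.7] twist 0.07
```

carry_out:
  commands:
    - [[0,7,0.5,0.5,0],[0,0,0,0,0]]

```text
time: 4.5
position: [0.5396, 0.018, 0.2416]
tool_rot: [-0.681, -0.129, 0.709, -0.128]
ft_force: [-0.6, -0.3, -0.8]
grip_width: 0.0549
```

```bash
python3 -c "
from h import *
go([.5385,.0178,.239],-69.2)"
```

```text
t 4.5 pos [0.5396 0.018  0.2416] yaw -69.12 tilt deg [-2.24 -0.35] q6 1.045 F [-0.6 -0.3 -0.8] M [-0.03  0.08  0.02] w 0.0549
shift tool mm [ 2.6 -0.2  1. ] twist 0.08
```

carry_out:
  commands:
    - [[0,2,0,0.5,0],[0,0,0,0,0],[0,0,0,0,0],[0,0,0,0,0]]

```text
time: 4.83
position: [0.5398, 0.0174, 0.2401]
tool_rot: [-0.682, -0.128, 0.709, -0.128]
ft_force: [1.7, -0.9, 0.6]
grip_width: 0.0479
```

```bash
python3 -c "
from h import *
go([.5385,.0178,.239],-69.2)"
```

```text
t 4.83 pos [0.5398 0.0174 0.2401] yaw -69.13 tilt deg [-2.12 -0.37] q6 1.044 F [ 1.7 -0.9  0.6] M [-0.03  0.07  0.02] w 0.0479
shift tool mm [ 1.1 -0.8  1. ] twist 0.07
```

carry_out:
  commands:
    - [[0,0,0,0,0],[0,0,0,0,0],[0,1,0,0,0]]
  force: 55

```text
time: 5.08
position: [0.5398, 0.0174, 0.2393]
tool_rot: [-0.682, -0.128, 0.709, -0.128]
ft_force: [-0.2, 0.1, 2.5]
grip_width: 0.0476
```

carry_out:
  commands:
    - [[0,1.5,0,0,0]]

```text
time: 5.17
position: [0.5399, 0.0173, 0.2382]
tool_rot: [-0.682, -0.128, 0.708, -0.128]
ft_force: [-1.3, -0.5, 4.1]
grip_width: 0.0473
```

carry_out:
  commands:
    - [[0,1.5,0,0,0]]

```text
time: 5.25
position: [0.5399, 0.0173, 0.2371]
tool_rot: [-0.682, -0.128, 0.708, -0.128]
ft_force: [-0.5, -0.1, 3.9]
grip_width: 0.0471
```

carry_out:
  commands:
    - [[0,2,0,0,0]]

```text
time: 5.33
position: [0.54, 0.0174, 0.2356]
tool_rot: [-0.683, -0.128, 0.708, -0.128]
ft_force: [-0.9, 0.9, 6.4]
grip_width: 0.0472
```

carry_out:
  commands:
    - [[0,2,0,0,0]]

```text
time: 5.42
position: [0.54, 0.0173, 0.2342]
tool_rot: [-0.683, -0.128, 0.708, -0.128]
ft_force: [-1.6, 1.4, 8.4]
grip_width: 0.0475
```

carry_out:
  commands:
    - [[0,2,0,0,0]]

```text
time: 5.5
position: [0.54, 0.0174, 0.2331]
tool_rot: [-0.683, -0.128, 0.708, -0.128]
ft_force: [-1.9, -0.4, 10.2]
grip_width: 0.0475
```

carry_out:
  commands:
    - [[0,2,0,0,0]]

```text
time: 5.58
position: [0.5401, 0.0174, 0.2323]
tool_rot: [-0.683, -0.128, 0.707, -0.129]
ft_force: [-2.5, 0.5, 12.5]
grip_width: 0.0473
```

carry_out:
  commands:
    - [[0,2,0,0,0]]

```text
time: 5.67
position: [0.5401, 0.0174, 0.2318]
tool_rot: [-0.683, -0.128, 0.707, -0.129]
ft_force: [-2.7, 0.1, 12.9]
grip_width: 0.0474
```

carry_out:
  commands:
    - [[0,2,0,0,0]]

```text
time: 5.75
position: [0.5401, 0.0174, 0.2315]
tool_rot: [-0.684, -0.128, 0.707, -0.129]
ft_force: [-3.7, 0.1, 12.3]
grip_width: 0.0471
```

carry_out:
  commands:
    - [[0,2.6,0,0,0]]

```text
time: 5.83
position: [0.5401, 0.0174, 0.2308]
tool_rot: [-0.684, -0.127, 0.707, -0.129]
ft_force: [-3.5, 0.4, 14.3]
grip_width: 0.0475
```

carry_out:
  commands:
    - [[0,3,0,0,0]]

```text
time: 5.92
position: [0.5403, 0.0173, 0.2306]
tool_rot: [-0.685, -0.127, 0.706, -0.13]
ft_force: [-5.5, 0.5, 24.2]
grip_width: 0.0474
```

carry_out:
  commands:
    - [[0,3,0,0,0]]

```text
time: 6.0
position: [0.5403, 0.0174, 0.2306]
tool_rot: [-0.685, -0.127, 0.706, -0.13]
ft_force: [-5.3, -0.0, 20.9]
grip_width: 0.0476
```

carry_out:
  commands:
    - [[0,2.7,0,0.3,-3]]

```text
time: 6.08
position: [0.5405, 0.0173, 0.2307]
tool_rot: [-0.682, -0.145, 0.701, -0.148]
ft_force: [-2.7, 0.2, 14.2]
grip_width: 0.0473
```

carry_out:
  commands:
    - [[0,2.7,0,0.3,-4]]

```text
time: 6.17
position: [0.5409, 0.0173, 0.2307]
tool_rot: [-0.678, -0.17, 0.694, -0.173]
ft_force: [-3.7, 1.4, 16.0]
grip_width: 0.0473
```

```bash
python3 -c "
from h import *
go([.5385,.0178,.239],-69.2)"
```

```text
t 6.17 pos [0.5409 0.0173 0.2307] yaw -61.88 tilt deg [-1.26 -0.55] q6 0.919 F [-3.7  1.4 16. ] M [ 0.12  0.74 -0.08] w 0.0473
shift tool mm [-8.2 -1.6  2.1] twist 7.32
```

carry_out:
  commands:
    - [[0,3,0,0.7,-4]]

```text
time: 6.25
position: [0.5412, 0.0173, 0.2307]
tool_rot: [-0.672, -0.195, 0.686, -0.198]
ft_force: [-3.4, 1.4, 18.5]
grip_width: 0.0475
```

carry_out:
  commands:
    - [[0,3,0,0.7,-4],[0,3,-0.2,0.7,-4]]

```text
time: 6.42
position: [0.5416, 0.0175, 0.2308]
tool_rot: [-0.658, -0.244, 0.668, -0.247]
ft_force: [-3.0, 1.1, 17.8]
grip_width: 0.0477
```

```bash
python3 -c "
from h import *
go([.5385,.0178,.239],-69.2)"
```

```text
t 6.42 pos [0.5416 0.0175 0.2308] yaw -49.33 tilt deg [-0.63 -0.49] q6 0.698 F [-3.   1.1 17.8] M [ 0.18  1.05 -0.09] w 0.0477
shift tool mm [-8.2 -2.3  2.3] twist 19.87
```

carry_out:
  commands:
    - [[0,3,-0.2,0.6,-4],[0,3,-0.2,0.6,-4],[0,3,-0.2,0.6,-4]]

```text
time: 6.67
position: [0.5414, 0.018, 0.2308]
tool_rot: [-0.63, -0.315, 0.634, -0.319]
ft_force: [-5.2, 2.1, 18.6]
grip_width: 0.0477
```

carry_out:
  commands:
    - [[0,3,-0.2,0.5,-4],[0,3,-0.2,0.5,-4],[0,3,-0.2,0.5,-4]]

```text
time: 6.92
position: [0.5411, 0.0186, 0.2309]
tool_rot: [0.594, 0.382, -0.593, 0.387]
ft_force: [-4.6, 1.8, 18.8]
grip_width: 0.0471
```

```bash
python3 -c "
from h import *
go([.5385,.0178,.239],-69.2)"
```

```text
t 6.92 pos [0.5411 0.0186 0.2309] yaw -24.18 tilt deg [ 0.27 -0.33] q6 0.255 F [-4.6  1.8 18.8] M [ 0.14  1.05 -0.1 ] w 0.0471
shift tool mm [-8.2 -2.   1.8] twist 45.02
```

carry_out:
  commands:
    - [[0,3,-0.6,0.2,-4],[0,3,-0.6,0.2,-4],[0,3,-0.6,0.1,-4],[0,3,-0.6,0,-4]]

```text
time: 7.25
position: [0.5405, 0.0193, 0.2309]
tool_rot: [0.533, 0.461, -0.529, 0.473]
ft_force: [-4.6, -0.1, 18.3]
grip_width: 0.0473
```

carry_out:
  commands:
    - [[0,3,-0.6,0,-4],[0,3,-0.6,0,-4],[0,3,-0.6,0,-4],[0,3,-0.6,0,-4]]

```text
time: 7.58
position: [0.5399, 0.0194, 0.2309]
tool_rot: [0.46, 0.53, -0.454, 0.549]
ft_force: [-5.1, 0.7, 18.8]
grip_width: 0.0475
```

```bash
python3 -c "
from h import *
go([.5385,.0178,.239],20.8)"
```

```text
t 7.58 pos [0.5399 0.0194 0.2309] yaw 9.49 tilt deg [ 1.49 -0.58] q6 -0.33 F [-5.1  0.7 18.8] M [-0.12  1.01 -0.09] w 0.0475
shift tool mm [-8.1 -1.4  1.5] twist -11.31
```

carry_out:
  commands:
    - [[0,3,-0.6,0,-4],[0,3,-0.6,0,-4],[0,2,-0.4,0,-3]]

```text
time: 7.83
position: [0.5397, 0.0192, 0.2314]
tool_rot: [0.403, 0.571, -0.397, 0.595]
ft_force: [-4.8, 1.5, 14.2]
grip_width: 0.0471
```

carry_out:
  commands:
    - [[0,0,0,0,0],[0,-1,0,0,0],[0,-2,0,0,0]]

```text
time: 8.08
position: [0.5395, 0.019, 0.2379]
tool_rot: [0.403, 0.57, -0.396, 0.597]
ft_force: [0.8, 0.7, 2.4]
grip_width: 0.0474
```

```bash
python3 -c "
from h import *
go([.5385,.0178,.239],20.8)"
```

```text
t 8.08 pos [0.5395 0.019  0.2379] yaw 21.28 tilt deg [ 2.12 -0.77] q6 -0.535 F [0.8 0.7 2.4] M [-0.12  0.23 -0.04] w 0.0474
shift tool mm [-1.1 -1.3  0.8] twist 0.48
```

Turned 90° and the push is released. Now I'll lift slowly and watch the force.

carry_out:
  commands:
    - [[0,-3,0,0,0],[0,-3,0,0,0]]

```text
time: 8.25
position: [0.5389, 0.0192, 0.244]
tool_rot: [0.403, 0.57, -0.396, 0.597]
ft_force: [-0.8, 0.3, -0.5]
grip_width: 0.0475
```

carry_out:
  commands:
    - [[0,-4,0,0,0],[0,-4,0,0,0],[0,-5,0,0,0]]

```text
time: 8.5
position: [0.5372, 0.0197, 0.256]
tool_rot: [0.402, 0.572, -0.396, 0.595]
ft_force: [-0.2, 0.6, -0.9]
grip_width: 0.0471
```

carry_out:
  commands:
    - [[0,-10,0,0,0],[0,-10,0,0,0],[0,-10,0,0,0],[0,-10,0,0,0]]

```text
time: 8.83
position: [0.5342, 0.0205, 0.2957]
tool_rot: [0.401, 0.574, -0.397, 0.593]
ft_force: [0.3, 0.1, -0.4]
grip_width: 0.0475
```

```bash
python3 -c "
from h import *
settle();go([.5385,.0178,.239],20.8)
for n in('top','scene'):cv2.imwrite(f'pics/{n}3.png',robot.camera(n)[:,:,::-1])
S=cv2.imread('pics/scene3.png')[50:250,180:380];cv2.imwrite('pics/s3c.png',cv2.resize(S,None,fx=3,fy=3))"
```

```text
t 8.93 pos [0.5355 0.0203 0.297 ] yaw 21.25 tilt deg [ 1.74 -0.67] q6 -0.535 F [ 1.4 -0.4 -0.2] M [-0.05  0.07 -0.02] w 0.0473
shift tool mm [58.1  0.5  2.1] twist 0.45
```

View pics/s3c.png

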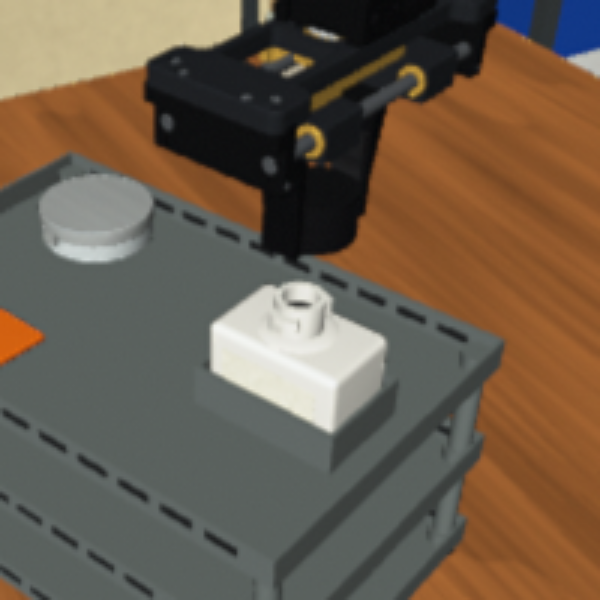

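The cap is off: it sits in the gripper at crop (320,215), and the neck is bare at (300,300) with the bottle upright in its bay. Next I'll carry the cap along tool z to the open floor.

carry_out:
  commands:
    - [[0,0,0,18,0],[0,0,0,28,0],[0,0,0,28,0],[0,0,0,20,0],[0,0,0,10,0]]

```text
time: 9.45
position: [0.5694, -0.0759, 0.2923]
tool_rot: [0.399, 0.578, -0.396, 0.591]
ft_force: [-0.1, 0.3, -1.0]
grip_width: 0.0473
```

```bash
python3 -c "
from h import *
settle();go([.578,-.085,.172],20.8)"
```

```text
t 9.55 pos [ 0.5691 -0.0753  0.2922] yaw 21.53 tilt deg [ 0.95 -0.36] q6 -0.701 F [-0.6  0.1 -0.3] M [-0.07  0.02 -0.  ] w 0.0473
shift tool mm [120.4   3.1  10.9] twist 0.73
```

carry_out:
  commands:
    - [[0,18,3,9,0],[0,25,0,0,0],[0,25,0,0,0],[0,15,0,0,0]]

```text
time: 9.88
position: [0.5778, -0.0798, 0.2103]
tool_rot: [0.401, 0.577, -0.395, 0.593]
ft_force: [0.2, -0.4, -1.1]
grip_width: 0.0472
```

```bash
python3 -c "
from h import *
settle();go([.578,-.085,.172],20.8)
S=robot.camera('scene')[50:250,150:350,::-1];cv2.imwrite('pics/s4c.png',cv2.resize(S,None,fx=3,fy=3))"
```

```text
t 9.98 pos [ 0.5764 -0.0792  0.2094] yaw 21.58 tilt deg [ 1.09 -0.22] q6 -0.708 F [-1.7  0.4 -1.3] M [-0.06  0.04 -0.  ] w 0.0474
shift tool mm [37.4 -1.2  5.6] twist 0.78
```

View pics/s4c.png

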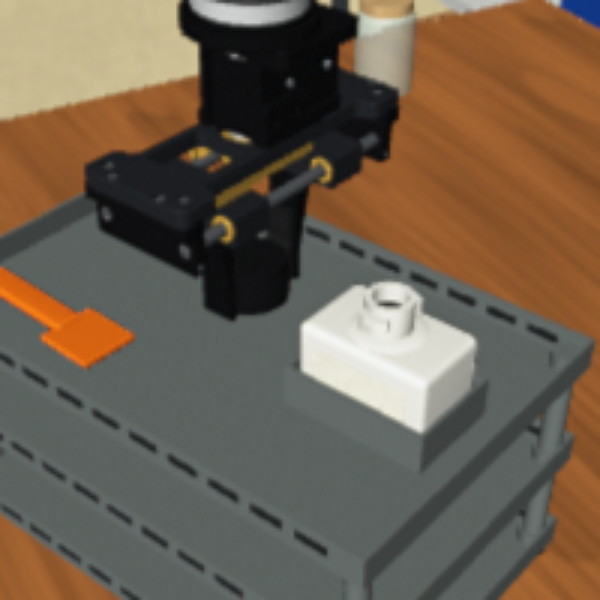

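The cap, at crop (250,275), hangs over open floor, well away from the scraper at (90,335) and the bottle at (390,360). I'll lower it.

carry_out:
  commands:
    - [[0,15,0,2,0],[0,12,0,1,0],[0,3,0,0,0]]

```text
time: 10.28
position: [0.5826, -0.0814, 0.1858]
tool_rot: [0.401, 0.574, -0.393, 0.596]
ft_force: [-0.3, -0.7, -0.3]
grip_width: 0.0471
```

carry_out:
  commands:
    - [[0,2,0,0,0]]

```text
time: 10.37
position: [0.5831, -0.0809, 0.1848]
tool_rot: [0.401, 0.574, -0.392, 0.596]
ft_force: [0.2, -0.1, -0.7]
grip_width: 0.0475
```

carry_out:
  commands:
    - [[0,2,0,0,0]]

```text
time: 10.45
position: [0.5837, -0.0807, 0.1839]
tool_rot: [0.401, 0.574, -0.392, 0.597]
ft_force: [-0.2, -0.0, -0.7]
grip_width: 0.0474
```

carry_out:
  commands:
    - [[0,3,0,0,0],[0,3,0,0,0],[0,3,0,0,0]]

```text
time: 10.7
position: [0.5858, -0.0807, 0.1775]
tool_rot: [0.401, 0.572, -0.391, 0.599]
ft_force: [1.1, 0.0, -0.1]
grip_width: 0.0474
```

carry_out:
  commands:
    - [[0,2,0,0,0],[0,2,0,0,0]]

```text
time: 10.87
position: [0.5862, -0.0808, 0.1736]
tool_rot: [0.402, 0.571, -0.391, 0.599]
ft_force: [0.1, -0.1, -1.2]
grip_width: 0.0472
```

carry_out:
  commands:
    - [[0,2,0,0,0]]

```text
time: 10.95
position: [0.5863, -0.0808, 0.1726]
tool_rot: [0.402, 0.571, -0.391, 0.599]
ft_force: [-5.3, 2.6, 19.4]
grip_width: 0.0476
```

carry_out:
  commands:
    - [[0,0,0,0,0],[0,0,0,0,0]]
  force: 10

```text
time: 11.12
position: [0.5867, -0.081, 0.1732]
tool_rot: [0.402, 0.571, -0.391, 0.6]
ft_force: [-0.4, -0.7, -0.0]
grip_width: 0.0479
```

```bash
python3 -c "
from h import *
go([.578,-.085,.172],20.8)"
```

```text
t 11.12 pos [ 0.5867 -0.081   0.1732] yaw 21.83 tilt deg [ 2.42 -0.61] q6 -0.71 F [-0.4 -0.7 -0. ] M [-0.09  0.09  0.04] w 0.0479
shift tool mm [ 0.9 -9.6  0.5] twist 1.03
```

carry_out:
  commands:
    - [[0,0.7,0,0,0],[0.7,0.3,0,0,0],[0.7,0,0,0,0],[0.7,0,0,0,0],[0.7,0,0,0,0]]

```text
time: 11.53
position: [0.5872, -0.0811, 0.1718]
tool_rot: [0.402, 0.571, -0.391, 0.6]
ft_force: [1.4, 0.9, 1.8]
grip_width: 0.0596
```

```bash
python3 -c "
from h import *
settle();go([.578,-.085,.172],20.8)"
```

```text
t 11.63 pos [ 0.5872 -0.0811  0.1719] yaw 21.81 tilt deg [ 2.47 -0.6 ] q6 -0.71 F [ 1.  -0.1  1.1] M [-0.05 -0.01  0.03] w 0.0605
shift tool mm [-0.5 -9.9  0.2] twist 1.01
```

carry_out:
  commands:
    - [[0.7,-4,0,0,0],[0.7,-10,0,0,0],[0.7,-15,0,0,0],[0.7,-25,0,0,0],[0.7,-35,0,0,0],[0.7,-35,0,0,0],[0.7,-20,0,0,0]]

```text
time: 12.22
position: [0.576, -0.0786, 0.3176]
tool_rot: [0.4, 0.577, -0.393, 0.594]
ft_force: [0.5, 0.1, 0.6]
grip_width: 0.0611
```

```bash
python3 -c "
from h import *
settle();go([.578,-.085,.172],20.8)
S=robot.camera('scene')[:,:,::-1];cv2.imwrite('pics/scene5.png',S);cv2.imwrite('pics/s5c.png',cv2.resize(S[50:250,120:360],None,fx=3,fy=3))"
```

```text
t 12.32 pos [ 0.5775 -0.079   0.3189] yaw 21.8 tilt deg [ 1.77 -0.43] q6 -0.71 F [-0.4  0.  -0.3] M [-0.01  0.07 -0.02] w 0.0609
shift tool mm [146.9  -5.6   3. ] twist 1.0
```

View pics/s5c.png

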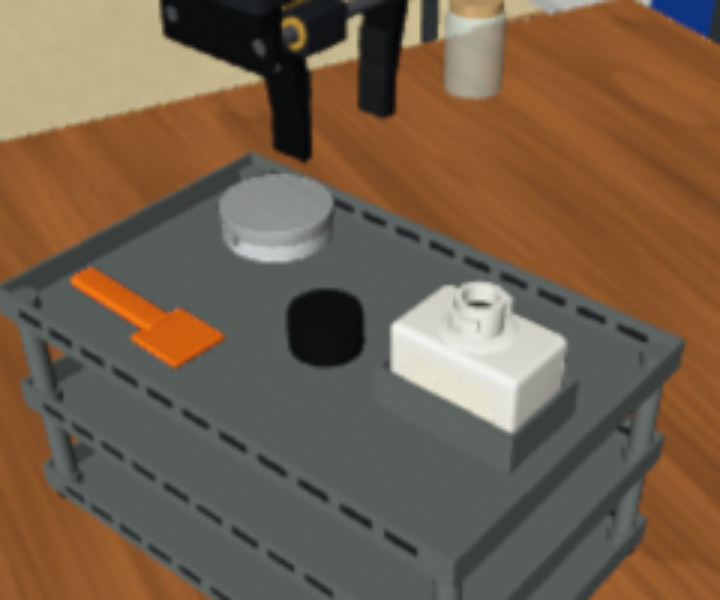

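The cap stands top up at crop (325,327) on the open floor. The bottle is upright in its bay, the tin and scraper look untouched, and the gripper is clear. I'll do a quick numeric check and then hand in.

Run:
```python
from h import *
A=cv2.imread("pics/scene0.png").astype(int);B=cv2.imread("pics/scene5.png").astype(int)
for n,(x,y,w,h) in dict(scraper=(138,134,60,40),tin=(190,106,44,34),bottle_body=(246,160,64,42)).items():
    print(n,"max/mean diff",np.abs(A-B)[y:y+h,x:x+w].max(),np.abs(A-B)[y:y+h,x:x+w].mean().round(2))
c,s,_=blob((B.max(2)<35),(228,159)); p=plane("scene",c,.1835)[:2]-[.5797,-.0897]
a=np.radians(20.8);print("cap in rack mm",1e3*np.array([[np.cos(a),np.sin(a)],[-np.sin(a),np.cos(a)]])@p,s)
robot.hand_in()
```

```text
scraper max/mean diff 4 1.22
tin max/mean diff 4 1.52
bottle_body max/mean diff 219 6.31
cap in rack mm [10.50892388  4.2515394 ] [216 147  25  25 542]
the job is handed in; nothing more can be done
```

I opened the bottle and set its cap top up on the open floor of the top tier, and the job is handed in at about 12 s of the 64 s allowed.

**Opening:** I gripped the cap, pushed it down until the bay floor bedded solid, and turned it about 90° anticlockwise. The push was mostly 14–19 N. The highest reading was 24 N of push with about 5 N sideways, still under 28 N. I then let the push off and lifted the cap with no resistance.

**Setting down:** The cap touched the floor with a brief 19 N reading. I let that relax to about zero before releasing, so it was not dropped. It stands at about x = +10, y = +4 mm on the tier.

**Last checks:**
- **Tin and scraper:** their image areas match the first picture to within noise.
- **Bottle:** it stands upright in its bay. Its image area did differ from the first picture (up to 219, 6.3 on average). I put that down to the removed cap and did not check it further.
- **Applicator:** I did not check its position; the arm never went near the middle tier.
- **Gripper:** it ended clear of everything, about 150 mm above the floor. It had drifted 1–3° out of vertical during the work, with no visible effect.

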